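# Third hand for a cast-glass panel at the assembly jig

## Task

Draw the tallest of the three glass panels upward out of the slotted wooden rack by its top edge, lower it upright to the white sheet on the base of the assembly jig, resting lightly at most, between the two dowel posts, and press its flat face square against the rubber-faced sprung fence with a steady push of about 10 N, so that a colleague can fasten it. Finish while still gripping the panel and pushing: do not let go. It is glass, so keep it upright and never ram the fence, and leave the other panels and everything else on the bench where they are.

Things in the scene. Friction and masses are not known exactly. Their poses are not given: they have to be found in the camera images.
- pane: the tallest frosted grey-green glass panel: 10 thick (its x) x 110 wide (its y) x 140 mm tall (its z), about 0.39 kg, the same front and back. Origin: middle of its lower edge face. At the start it stands upright on the floor of one of the rack's three slots, which one varies
- pane_b: another panel of the same glass, 10 x 110 x 90 mm tall, in another slot of the rack; same axes and origin; stays there
- pane_c: another panel of the same glass, 10 x 90 x 78 mm tall, in the remaining slot; same axes and origin; stays there
- rack: fixed wooden block rack, 196 (x) x 130 (y) x 42 mm tall, origin at the centre of its underside. Three slots 13 mm wide run along its y, at x = -60, 0 and +60 mm; slot floor 12 mm above the underside, so slots are 30 mm deep and the panels stand in them with their faces square to the rack's x
- jig: fixed light-wood jig, origin at the centre of its underside. Base 150 (x) x 220 (y) mm, on it a slippery white sheet (friction 0.1), top 15 mm above the underside, where the panel stands square to the jig's x between two dowel posts (14 mm diameter, tops 66 mm up, brass clips) at x = -12, y = +-85 mm. Back board behind the fence: front at x = +51 mm, top 90 mm up
- fence: the jig's sprung fence: upright aluminium plate, rubber-faced, 12 thick x 140 (y) x 83 mm tall, top 99 mm above the jig's underside. Origin: bottom centre of its rubber face, at x = +5, y = 0, z = +15 mm of the jig when nothing pushes. The face looks to the jig's -x; pushed to +x it slides straight back against a spring, 1.5 N per mm, no preload, up to 16 mm (10 N at 6.7 mm)
- brush: brush lying on the bench on its right-hand side, bystander
- pot: small open white plastic pot, 60 mm across, 35 mm high, between rack and jig, bystander; origin at its underside
- dowel: loose wooden dowel, 12 mm thick, 140 mm long, lying on the bench between or beyond rack and jig, bystander
- tub: white open plastic tub, 100 x 130 x 55 mm, far side of the bench, bystander
- lid: blue round plastic lid, 110 mm across, 8 mm thick, lying at the far side, bystander
- jar: closed jar, 64 mm across, 75 mm high, far side, bystander
Not all that is in view belongs to the job. Several things have the shape of the rack; the one meant has the colours described above.

How it is judged:
By the outcome, as a careful person would: the job done as asked, in the order asked, and still so for the second after the job is handed in, while the arm keeps its last pose, push and grip.
It also fails if it takes over 48 s, if anything falls off the work surface, if the arm or the gripper's body presses on something with over 40 N, if the wrist force passes 120 N, or if a joint passes its speed limit or range.

## Robot

A 6-joint arm with a two-finger parallel gripper is mounted at the origin on the work surface. World frame = base frame: x ahead of the robot, y to its left, z up, the work surface at z = 0. Lengths are in m, angles in degrees, forces in N, time in s.
With the tool pointing down it reaches from about 0.3 to 0.75 m from the base axis. Payload 8.5 kg.
Tool frame: the origin (TCP) lies at the very end of the fingers, on their centre line; the grasp point (between the pads) lies 19 mm behind it; z points along the fingers, y is the line along which they close (so a half turn about z gives the same grasp; the last joint's range is limited). The gripper opens to 85 mm and grips with 20 to 120 N. Pads are 22 mm wide; open, the fingers measure 114 mm over their backs; the gripper's body (76 mm by 85 mm) begins 54 mm behind the grasp point. The pads swing forward as they close: fully open they stand 13 mm farther back than shut.
Start: joints at [55.674, 21.807, 74.336, -0, 83.858, -12.336], TCP at [0.206, 0.51, 0.231] pointing down, gripper open.
Joint ranges: [-178.18, 178.18], [-50.72, 133.34], [12.68, 142.11], [-81.47, 261.47], [9.98, 163.14], [-165.26, 165.26]. Speed limits (degrees/s): [136.94, 136.94, 180, 180, 180, 180].

## Interface

Orientations are given as a 3x3 rotation matrix whose columns are the frame's x, y, z axes.
In Python, from rig import env gives the robot as it stands.
- The arm moves only by the tool move_arm, never from a script. Its argument "plan" is a list of rows, each a list of 7 numbers: the turn, a rotation vector about the tool's x, y, z in degrees, then the shift along the tool's x, y, z in cm, then the gripper command: -1 is shut, 1 is fully open, values between are in proportion. In form: [[ax, ay, az, tx, ty, tz, jaw], ...]. A call has 1 to 5 rows; each row is the pose to reach, as a shift and turn from the pose commanded when the call began, along the tool's axes at that moment; what a row does not reach only later rows make up. A row lasts 1/10 s, in which the tool goes at most 50 mm and 8.59 degrees, less where a joint would pass 70% of its speed; a pose out of reach is approached as far as the arm can. A call with a gripper value outside its range is refused whole. The fingers move at their own pace and stop on an object; "squeeze" is the grip in N (left out, the last holds). Time passes only in rows, so rows that repeat a pose let the fingers close. It gives the time, the measured TCP pose, the force, the opening and the grip force at its end, in the units of the state.
- env.observe(): the state, without advancing time (a new reading comes with each control period).
- env.get_image(name): name is "side" or "top"; returns a dict with "color" (480x640x3 uint8, red, green, blue), "fov_y" (degrees; the focal length in pixels is half the picture's height over the tangent of half this angle, whatever the lens; pixels are square), "cx", "cy" (the principal point, pixels), "distortion" ([k1, k2, p1, p2, k3] as OpenCV has them; the pictures are not rectified), "R" (3x3) and "t" (3): a world point X has camera coordinates R X + t. Camera axes: x right, y down, z forward; pixel columns grow to the right and rows downward; lengths in m; the calibration is good to about 2 mm. A picture is of the moment at which its call begins. There is no depth.
- env.close_job(): hands the job in; it is judged then, once.
Trained networks look in a picture, given as the dict that the camera call returned (one of the last four; its "shot" number tells which), for a name from the list of things; names that differ only in an ending like _2 or _b are one class to them, and where a whole thing is asked for, a point or a joint stands for the part that bears it (a point fixed in the world has none). Each returns a list of dicts, best first, with "conf" (0 to 1); they miss things now and then, are a little off and sometimes report something else, mostly with a low value. They report only what shows in the picture. A call takes as long as a camera call. They do not tell look-alikes from the thing itself.
- env.outline_of(target, picture): "mask" (480x640 bool, what is visible of it) and "bbox" ([centre column, centre row, width, height] in pixels, round what is visible of it).
- env.tip_of(target, picture): "pixel" ([column, row] in pixels: a listed point, or the origin of a listed thing).
The state is a dict: "time_s": time; "q": joint angles; "qvel": joint speeds; "joint_efforts": joint torques, N m; "position": TCP position; "tool_rot": TCP orientation; "ft_force": force on the tool from outside, world axes, zero at the start; "wrist_torque": the same for the moment, N m; "grip_width": finger opening in m; "gripper_force": force on a finger pad.
Only numpy, scipy, OpenCV 4.12 (cv2) and the standard library are available. Lean on these libraries where they do the work, as an engineer would, in place of code of your own. Each camera call takes 0.05 s, during which the arm holds its last target. There are 200 camera calls.

## Working session

There is one attempt and no reset: what is moved stays moved. The work goes in short steps, Python scripts to look and compute and a tool call to move; the robot and the scene stay as the last step left them, time stands still between calls to the robot, and variables do not carry over. Pictures are saved under pics/ and viewed, at most 10 in all, crops included, and the job is handed in when it is done.

Besides the shell and the picture viewer there is one more tool, called after "Emit:" as name(argument=value, ...), one argument or row to a line, values as JSON. move_arm: Moves the arm, as the interface text tells. Its arguments: {"type":"object","properties":{"plan":{"type":"array"},"squeeze":{"type":"number"}},"required":["plan"]}

```bash
mkdir -p pics; ls; cat > h.py <<'E'
import numpy as np, cv2
from rig import env
def K(p):
    f=240/np.tan(np.radians(p["fov_y"])/2)
    return np.array([[f,0,p["cx"]],[0,f,p["cy"]],[0,0,1.]])
def ray(p,px):
    u=cv2.undistortPoints(np.array([[px]],float),K(p),np.array(p["distortion"],float))[0,0]
    R=np.array(p["R"]);t=np.array(p["t"])
    return -R.T@t, R.T@np.array([u[0],u[1],1.])
def at_z(p,px,z):
    c,d=ray(p,px); return c+d*(z-c[2])/d[2]
def proj(p,X):
    return cv2.projectPoints(np.array(X,float).reshape(-1,1,3),cv2.Rodrigues(np.array(p["R"],float))[0],np.array(p["t"],float),K(p),np.array(p["distortion"],float))[0][:,0]
def save(p,n): cv2.imwrite("pics/"+n,p["color"][:,:,::-1])
E
python3 - <<'E'
from h import *
np.set_printoptions(precision=4,suppress=True)
for n in ["top","side"]:
    p=env.get_image(n); save(p,n+"1.png")
    print(n,-np.array(p["R"]).T@np.array(p["t"]),p["fov_y"])
    for o in ["pane","rack","jig","fence","pot","dowel","brush"]:
        print(o,[(np.round(d["pixel"]),round(d["conf"],2)) for d in env.tip_of(o,p)][:4],[(np.round(d["bbox"]),round(d["conf"],2)) for d in env.outline_of(o,p)][:4])
print(env.observe())
E
```

```text
pics
top [ 0.3637 -0.0853  1.003 ] 50.41609368547356
pane [(array([387., 272.]), 0.84), (array([364., 216.]), 0.79), (array([378., 243.]), 0.69)] [(array([380., 239.,  47.,  24.]), 0.75), (array([393., 271.,  61.,  26.]), 0.64), (array([372., 208.,  70.,  40.]), 0.61)]
rack [(array([376., 243.]), 0.88), (array([452., 385.]), 0.88), (array([169., 231.]), 0.32)] [(array([379., 246.,  96., 111.]), 0.89), (array([458., 390., 104., 124.]), 0.71)]
jig [(array([171., 239.]), 0.74), (array([483., 206.]), 0.29)] [(array([166., 234., 133.,  92.]), 0.83), (array([392., 272.,  70.,  27.]), 0.55)]
fence [(array([166., 234.]), 0.72), (array([482., 205.]), 0.35)] [(array([161., 228.,  82.,  22.]), 0.89)]
pot [(array([261., 228.]), 0.67)] [(array([261., 228.,  31.,  29.]), 0.89)]
dowel [(array([268., 183.]), 0.64)] [(array([267., 182.,  20.,  62.]), 0.78)]
brush [(array([480., 208.]), 0.63)] [(array([484., 207.,  51., 100.]), 0.77)]
side [ 0.0953 -0.8488  0.6261] 50.05618086641732
pane [(array([369., 279.]), 0.89), (array([354., 297.]), 0.79), (array([331., 312.]), 0.75)] [(array([333., 287.,  53., 
[... 595 characters left out ...]
[(array([460., 363.]), 0.85), (array([416., 222.]), 0.61), (array([271., 197.]), 0.28)] [(array([461., 362.,  78.,  75.]), 0.83)]
{'time_s': 1.5, 'q': array([ 55.6727,  21.8067,  74.3332,  -0.0016,  83.858 , -12.337 ]), 'qvel': array([-0.0218,  0.0442, -0.0418,  0.0438, -0.0147,  0.0764]), 'joint_efforts': array([  0.0002, -44.8325, -23.1464,  -0.0001,   0.0006,   0.    ]), 'position': array([0.206 , 0.51  , 0.2313]), 'tool_rot': array([[-0.9272,  0.3744,  0.    ],
       [ 0.3744,  0.9272,  0.    ],
       [-0.    ,  0.    , -1.    ]]), 'ft_force': array([ 0.5777, -0.301 ,  0.7974]), 'wrist_torque': array([-0.0492, -0.0229, -0.0001]), 'gripper_force': 0.0, 'grip_width': 0.08541559575352026}
```

```bash
python3 - <<'E'
import cv2
a=cv2.imread("pics/top1.png")[140:300,80:480]; b=cv2.imread("pics/side1.png")[140:360,200:440]
cv2.imwrite("pics/a.png",cv2.resize(a,None,fx=2,fy=2,interpolation=cv2.INTER_CUBIC))
cv2.imwrite("pics/b.png",cv2.resize(b,None,fx=2.7,fy=2.7,interpolation=cv2.INTER_CUBIC))
E
```

```text
(no output)
```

View pics/a.png

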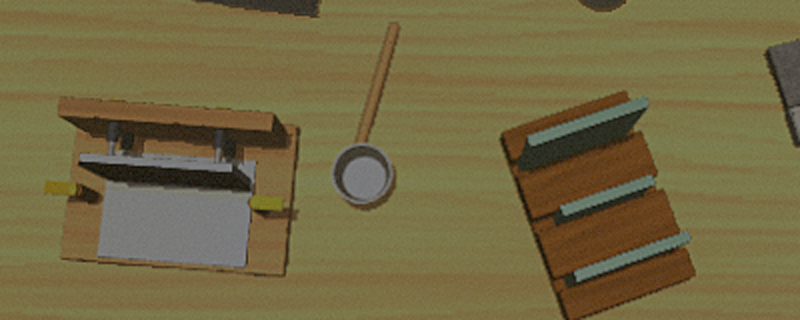

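View pics/b.png

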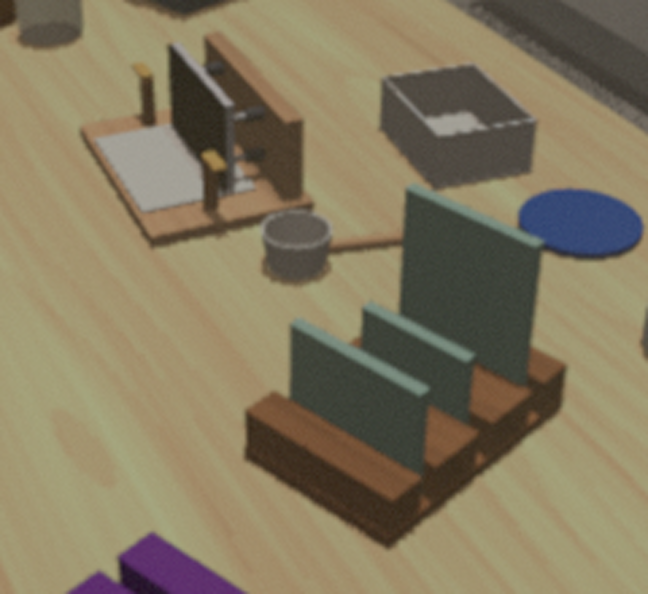

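The tall panel stands in the far slot. In the top view its upper edge runs from about (345,211) to (404,190), and the jig is at about (170,235). The fence faces image-down, which is the jig's -x. Next I fit both poses from corners in the two views.

```bash
cat > fit.py <<'E'
from h import *
from scipy.optimize import least_squares
np.set_printoptions(precision=4,suppress=True)
T=lambda c:(80+c[0]/2,140+c[1]/2); S=lambda c:(200+c[0]/2.7,140+c[1]/2.7)
def pose(q,P):
    c,s=np.cos(q[2]),np.sin(q[2]); P=np.array(P,float)
    return np.c_[q[0]+c*P[:,0]-s*P[:,1],q[1]+s*P[:,0]+c*P[:,1],P[:,2]+(q[3] if len(q)>3 else 0)]
def fit(sets,q0):
    f=lambda q:np.concatenate([(proj(p,pose(q,P))-np.array(px)).ravel() for p,P,px in sets])
    r=least_squares(f,q0,loss="soft_l1"); print("pose",r.x[:2],np.degrees(r.x[2]),"\n",r.fun.reshape(-1,2).round(1).tolist()); return r.x
E
python3 - <<'E'
from fit import *
t=env.get_image("top"); s=env.get_image("side")
jt=[((-.075,.11,.014),T((63,259))),((-.075,-.11,.014),T((284,274))),((.075,-.11,.014),T((299,127)))]
js=[((-.075,.11,.014),S((83,130))),((-.075,-.11,.014),S((152,237))),((.075,-.11,.014),S((312,203))),((.005,.07,.099),S((170,46))),((.005,-.07,.099),S((230,106)))]
g=at_z(t,T((174,200)),.015); d=at_z(t,T((284,274)),.014)-at_z(t,T((63,259)),.014)
print(g,d,np.linalg.norm(d))
yaw=np.arctan2(-d[1],-d[0])-np.pi/2
j=fit([(t,*zip(*jt)),(s,*zip(*js))],[g[0],g[1],yaw]); fit([(t,*zip(*jt))],j); fit([(s,*zip(*js))],j)
# pane top edge: corners, pane x toward image up
a=at_z(t,T((527,140)),.152);b=at_z(t,T((648,101)),.152); d=a-b; print(a,b,np.linalg.norm(d))
m=(a+b)/2; yaw=np.arctan2(d[1],d[0])-np.pi/2
# top view: top face 4 corners ; side view
pt=[((.005,.055,.152),T((527,139))),((.005,-.055,.152),T((645,97))),((-.005,-.055,.152),T((648,105))),((-.005,.055,.152),T((530,147)))]
ps=[((-.005,.055,.152),S((405,192))),((-.005,-.055,.152),S((530,247))),((.005,-.055,.152),S((543,240))),((.005,.055,.152),S((415,187)))]
k=fit([(t,*zip(*pt)),(s,*zip(*ps))],[m[0],m[1],yaw]); fit([(t,*zip(*pt))],k); fit([(s,*zip(*ps))],k)
rt=[((.098,.065,.042),T((502,134))),((.098,-.065,.042),T((628,93))),((-.098,-.065,.042),T((694,272))),((-.098,.065,.042),T((568,318)))]
rs=[((-.098,.065,.042),S((247,411))),((-.098,-.065,.042),S((389,498))),((.098,-.065,.042),S((566,369)))]
r=fit([(t,*zip(*rt)),(s,*zip(*rs))],k); print("slot",pose(r,[(.06,0,0)]))
for n,px in(("pot",(261,228)),("dow1",T((395,25))),("dow2",T((360,140)))): print(n,at_z(t,px,0.01))
save(t,"t.png")
E
```

```text
[0.5038 0.1921 0.015 ] [-0.0117 -0.216  -0.    ] 0.21633280492668402
pose [0.5148 0.1854] -3.525483629748587 
 [[-0.8, -1.0], [0.9, -0.0], [1.0, -2.2], [-1.7, -1.8], [-0.6, 0.1], [1.2, -0.3], [-0.9, -0.1], [-3.3, 1.1]]
pose [0.5128 0.1864] -3.4112007408591865 
 [[-1.3, 0.1], [0.5, 0.9], [0.4, -1.4]]
pose [0.517  0.1842] -3.8955588428568766 
 [[-0.5, -1.9], [0.2, 0.1], [2.1, -0.1], [0.3, -0.1], [-2.3, 1.1]]
[ 0.5397 -0.1435  0.152 ] [ 0.5756 -0.2482  0.152 ] 0.11067999521534802
pose [ 0.5573 -0.1963] 20.46656226166095 
 [[-0.3, -1.3], [0.2, -1.2], [0.8, 0.1], [0.3, 0.1], [-1.8, -1.0], [0.9, 0.5], [-0.6, 0.9], [-2.1, -1.1]]
pose [ 0.5564 -0.1958] 20.719461057144642 
 [[-0.5, -0.6], [-0.1, -0.8], [0.5, 0.5], [0.1, 0.8]]
pose [ 0.5592 -0.1967] 18.96925164087557 
 [[-0.4, -1.4], [1.4, 0.7], [-0.0, 1.1], [-0.6, -1.4]]
pose [ 0.5047 -0.2196] 19.212869632354096 
 [[-0.4, -4.0], [-0.6, -4.0], [1.4, 1.6], [0.3, 0.9], [-2.3, -0.6], [-0.2, 1.6], [1.7, -1.7]]
slot [[ 0.5614 -0.1999  0.    ]]
pot [0.5307 0.0096 0.01  ]
dow1 [ 0.6859 -0.0194  0.01  ]
dow2 [0.5668 0.0125 0.01  ]
```

Emit:
move_arm(
  plan=[
    [0,0,0,-2.95,-2.62,-0.2,0],
    [0,0,0,-5.9,-5.24,-0.4,0],
    [0,0,0,-8.85,-7.86,-0.6,0],
    [0,0,0,-11.8,-10.48,-0.8,0],
    [0,0,0,-14.75,-13.1,-1,0],
  ],
)

```text
time_s: 2.1
position: [0.2941, 0.3319, 0.2415]
tool_rot: [[-0.927, 0.374, 0.0], [0.374, 0.927, 0.0], [-0.0, 0.0, -1.0]]
ft_force: [1.3, 0.2, 0.0]
grip_width: 0.0425
gripper_force: 0.0
```

Emit:
move_arm(
  plan=[
    [0,0,0,-2.95,-2.62,0,0],
    [0,0,0,-5.9,-5.24,0,0],
    [0,0,0,-8.85,-7.86,0,0],
    [0,0,0,-11.8,-10.48,0,0],
    [0,0,0,-14.75,-13.1,0,0],
  ],
)

```text
time_s: 2.6
position: [0.3818, 0.155, 0.2416]
tool_rot: [[-0.927, 0.375, 0.001], [0.375, 0.927, 0.0], [-0.001, 0.0, -1.0]]
ft_force: [0.8, -0.0, -0.6]
grip_width: 0.0428
gripper_force: 0.0
```

Emit:
move_arm(
  plan=[
    [0,0,0,-2.95,-2.62,0,0],
    [0,0,0,-5.9,-5.24,0,0],
    [0,0,0,-8.85,-7.86,0,0],
    [0,0,0,-11.8,-10.48,0,0],
    [0,0,0,-14.75,-13.1,0,0],
  ],
)

```text
time_s: 3.1
position: [0.4696, -0.0218, 0.2415]
tool_rot: [[-0.927, 0.375, 0.0], [0.375, 0.927, -0.0], [-0.0, 0.0, -1.0]]
ft_force: [0.1, 0.3, 0.2]
grip_width: 0.0428
gripper_force: 0.0
```

Emit:
move_arm(
  plan=[
    [0,0,5,-2.95,-2.62,0,0],
    [0,0,10,-5.9,-5.24,0,0],
    [0,0,15,-8.85,-7.86,0,0],
    [0,0,20,-11.8,-10.48,0,0],
    [0,0,24,-14.75,-13.1,0,0],
  ],
)

```text
time_s: 3.6
position: [0.5573, -0.1984, 0.2413]
tool_rot: [[-0.692, 0.722, 0.0], [0.722, 0.692, 0.0], [0.0, 0.0, -1.0]]
ft_force: [-0.2, -0.0, 0.6]
grip_width: 0.0426
gripper_force: 0.0
```

Emit:
move_arm(
  plan=[
    [0,0,6,0,0,0,0],
    [0,0,12,0,0,0,0],
    [0,0,18,0,0,0,0],
    [0,0,23.7,0,0,0,0],
    [0,0,23.7,0,0,0,0],
  ],
)

```text
time_s: 4.1
position: [0.5568, -0.1968, 0.2413]
tool_rot: [[-0.346, 0.938, -0.0], [0.938, 0.346, 0.0], [0.0, -0.0, -1.0]]
ft_force: [0.3, 0.1, 0.5]
grip_width: 0.0428
gripper_force: 0.0
```

Emit:
move_arm(
  plan=[
    [0,0,0,0,0,3,0],
    [0,0,0,0,0,6,0],
    [0,0,0,0,0,9,0],
    [0,0,0,0,0,11.5,0],
    [0,0,0,0,0,12.8,0],
  ],
)

```text
time_s: 4.6
position: [0.5561, -0.1964, 0.1111]
tool_rot: [[-0.35, 0.937, -0.003], [0.937, 0.35, 0.002], [0.002, -0.002, -1.0]]
ft_force: [0.4, 1.1, 1.0]
grip_width: 0.0424
gripper_force: 0.0
```

```bash
python3 - <<'E'
from h import *
p=env.get_image("side"); q=env.get_image("top")
a=cv2.resize(p["color"][150:310,310:440],None,fx=3,fy=3,interpolation=2); b=cv2.resize(q["color"][150:310,310:440],None,fx=3,fy=3,interpolation=2)
cv2.imwrite("pics/c.png",np.hstack([a,b])[:,:,::-1]); print(env.observe()["position"],env.observe()["ft_force"])
E
```

```text
[ 0.55605351 -0.19638401  0.11152578] [0.14649993 0.59718007 0.93486626]
```

View pics/c.png

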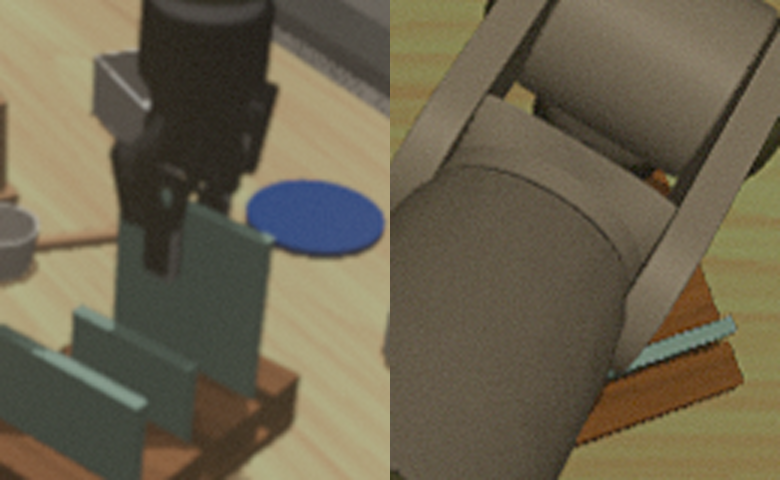

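The fingers straddle the tall panel with the tip below its top edge, clear of the middle panel. I'll close lightly and watch the side force.

Emit:
move_arm(
  plan=[
    [0,0,0,0,0,0,-1],
    [0,0,0,0,0,0,-1],
    [0,0,0,0,0,0,-1],
    [0,0,0,0,0,0,-1],
  ],
  squeeze=20,
)

```text
time_s: 5.1
position: [0.5575, -0.1971, 0.1145]
tool_rot: [[-0.347, 0.938, 0.002], [0.938, 0.347, -0.001], [-0.002, 0.002, -1.0]]
ft_force: [0.6, 0.3, 4.8]
grip_width: 0.0102
gripper_force: 21.8
```

Emit:
move_arm(
  plan=[
    [0,0,0,0,0,0,-1],
    [0,0,0,0,0,0,-1],
    [0,0,0,0,0,-0.4,-1],
    [0,0,0,0,0,-1,-1],
    [0,0,0,0,0,-2,-1],
  ],
  squeeze=100,
)

```text
time_s: 5.6
position: [0.5567, -0.1964, 0.1331]
tool_rot: [[-0.347, 0.938, -0.001], [0.938, 0.347, 0.001], [0.002, -0.0, -1.0]]
ft_force: [3.4, 1.6, -5.1]
grip_width: 0.0085
gripper_force: 97.4
```

Emit:
move_arm(
  plan=[
    [0,0,0,0,0,-1.5,-1],
    [0,0,0,0,0,-3.5,-1],
    [0,0,0,0,0,-5.5,-1],
    [0,0,0,0,0,-7.2,-1],
    [0,0,0,0,0,-8,-1],
  ],
)

```text
time_s: 6.1
position: [0.5566, -0.1971, 0.2154]
tool_rot: [[-0.347, 0.938, 0.001], [0.938, 0.347, -0.002], [-0.002, 0.0, -1.0]]
ft_force: [-0.0, -0.1, -3.0]
grip_width: 0.0091
gripper_force: 98.0
```

```bash
cat > go.py <<'E'
from fit import *
def go(x,y,z,yaw):
    o=env.observe(); R=np.array(o["tool_rot"]); d=R.T@(np.array([x,y,z])-o["position"])*100
    c,s=np.cos(np.radians(yaw)),np.sin(np.radians(yaw))
    Rt=np.array([[-s,c,0],[c,s,0],[0,0,-1.]])   # tool y at yaw, tool z down
    print("delta",np.degrees(cv2.Rodrigues(R.T@Rt)[0].ravel()),d,"pos",o["position"],"ft",o["ft_force"],"w",o["grip_width"],"t",o["time_s"])
E
python3 - <<'E'
from go import *
p=env.get_image("side"); save(p,"lift.png")
a=cv2.resize(p["color"][130:310,230:440],None,fx=3,fy=3,interpolation=2); cv2.imwrite("pics/d.png",a[:,:,::-1])
j=(0.5145,.1856,np.radians(-3.6)); X=pose(j,[(-.013,0,0)])[0]; print(X)
go(X[0],X[1],.215,-3.6)
E
```

```text
[0.5015 0.1864 0.    ]
delta [ 0.0916  0.126  23.9152] [37.8934  8.1269 -0.0032] pos [ 0.5569 -0.1972  0.2158] ft [ 0.019  -0.3779 -1.9061] w 0.008994789800635635 t 6.15
```

View pics/d.png

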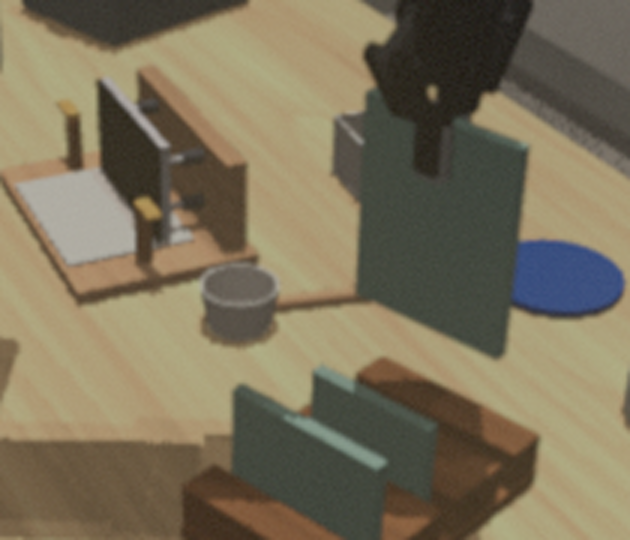

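The panel hangs upright and clear of the rack, and the other panels stay in place. Next I carry it over the jig.

Emit:
move_arm(
  plan=[
    [0,0,0,1,0.2,0,-1],
    [0,0,0,3,0.65,0,-1],
    [0,0,0,6,1.3,0,-1],
    [0,0,0,9.2,2,0,-1],
    [0,0,0,12.4,2.65,0,-1],
  ],
)

```text
time_s: 6.65
position: [0.5374, -0.0685, 0.2124]
tool_rot: [[-0.348, 0.938, -0.002], [0.938, 0.348, 0.001], [0.002, -0.002, -1.0]]
ft_force: [-0.4, 0.5, -2.8]
grip_width: 0.0086
gripper_force: 98.0
```

Emit:
move_arm(
  plan=[
    [0,0,0,3.2,0.7,0,-1],
    [0,0,0,6.4,1.4,0,-1],
    [0,0,0,9.6,2.05,0,-1],
    [0,0,0,12.6,2.7,0,-1],
    [0,0,0,15.2,3.25,0,-1],
  ],
)

```text
time_s: 7.15
position: [0.5145, 0.0854, 0.2126]
tool_rot: [[-0.349, 0.937, -0.002], [0.937, 0.349, 0.0], [0.001, -0.002, -1.0]]
ft_force: [0.6, 0.5, -2.2]
grip_width: 0.0091
gripper_force: 98.0
```

Emit:
move_arm(
  plan=[
    [0,0,2,2.4,0.55,0,-1],
    [0,0,5,4.7,1.05,0,-1],
    [0,0,8,6.7,1.5,0,-1],
    [0,0,11,8.3,1.8,0,-1],
    [0,0,14,9.3,2,0,-1],
  ],
)

```text
time_s: 7.65
position: [0.5008, 0.1789, 0.2125]
tool_rot: [[-0.11, 0.994, -0.002], [0.994, 0.11, 0.0], [0.0, -0.002, -1.0]]
ft_force: [-0.1, -0.2, -2.8]
grip_width: 0.0088
gripper_force: 97.9
```

Emit:
move_arm(
  plan=[
    [0,0,3,0.5,0.1,0,-1],
    [0,0,6,0.8,0.2,0,-1],
    [0,0,9,0.8,0.2,0,-1],
    [0,0,9.9,0.8,0.2,0,-1],
    [0,0,9.9,0.8,0.2,0,-1],
  ],
)

```text
time_s: 8.15
position: [0.503, 0.1854, 0.2129]
tool_rot: [[0.061, 0.998, -0.001], [0.998, -0.061, -0.0], [-0.0, -0.001, -1.0]]
ft_force: [0.3, -0.4, -3.0]
grip_width: 0.0087
gripper_force: 97.9
```

```bash
python3 - <<'E'
from go import *
p=env.get_image("side"); q=env.get_image("top"); save(p,"s2.png"); save(q,"t2.png")
a=cv2.resize(p["color"][100:270,200:340],None,fx=2.8,fy=2.8,interpolation=2); b=cv2.resize(q["color"][150:320,90:230],None,fx=2.8,fy=2.8,interpolation=2)
cv2.imwrite("pics/e.png",np.hstack([a,b])[:,:,::-1])
go(.5015,.1864,.215,-3.6)
E
```

```text
delta [-0.0412  0.006   0.0811] [ 0.1172 -0.1981 -0.1913] pos [0.5034 0.1851 0.2131] ft [-0.5417  0.3634 -2.2278] w 0.008557316204354471 t 8.25
```

View pics/e.png

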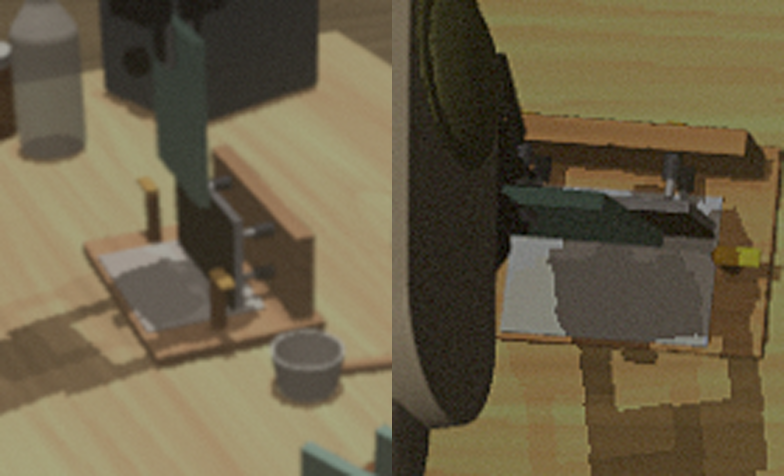

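The panel hangs upright over the white sheet, between the posts and in front of the fence. I'll back off a few mm from the fence and lower it.

Emit:
move_arm(
  plan=[
    [0,0,0,0.1,-0.3,1,-1],
    [0,0,0,0.1,-0.3,2.5,-1],
    [0,0,0,0.1,-0.3,4,-1],
    [0,0,0,0.1,-0.3,5,-1],
    [0,0,0,0.1,-0.3,5,-1],
  ],
)

```text
time_s: 8.75
position: [0.5001, 0.1859, 0.1617]
tool_rot: [[0.063, 0.998, -0.003], [0.998, -0.063, -0.0], [-0.001, -0.003, -1.0]]
ft_force: [1.1, -1.2, -2.9]
grip_width: 0.009
gripper_force: 97.8
```

Emit:
move_arm(
  plan=[
    [0,0,0,0,0,1,-1],
    [0,0,0,0,0,2,-1],
    [0,0,0,0,0,3,-1],
    [0,0,0,0,0,3.7,-1],
    [0,0,0,0,0,3.9,-1],
  ],
)

```text
time_s: 9.25
position: [0.5007, 0.1859, 0.1233]
tool_rot: [[0.063, 0.998, -0.002], [0.998, -0.063, -0.0], [-0.0, -0.002, -1.0]]
ft_force: [0.1, 0.4, -3.8]
grip_width: 0.0092
gripper_force: 97.9
```

Emit:
move_arm(
  plan=[
    [0,0,0,0,0,0,-1],
    [0,0,0,0,0,0,-1],
  ],
)

```text
time_s: 9.45
position: [0.5012, 0.186, 0.1246]
tool_rot: [[0.063, 0.998, 0.001], [0.998, -0.063, 0.0], [0.0, 0.001, -1.0]]
ft_force: [-0.4, -0.0, -3.0]
grip_width: 0.009
gripper_force: 97.9
```

```bash
python3 - <<'E'
from go import *
p=env.get_image("side"); save(p,"s3.png")
q=env.get_image("top")
a=cv2.resize(p["color"][120:250,220:330],None,fx=4.3,fy=4.3,interpolation=2); cv2.imwrite("pics/f.png",a[:,:,::-1])
go(.5015,.1864,.119,-3.6); print(env.observe()["wrist_torque"])
E
```

```text
delta [ 0.0473 -0.0085  0.0115] [0.0377 0.0264 0.5706] pos [0.5012 0.186  0.1247] ft [ 0.0886 -0.3591 -2.9496] w 0.008959407185136726 t 9.55
[-0.0153  0.0507 -0.0269]
```

View pics/f.png

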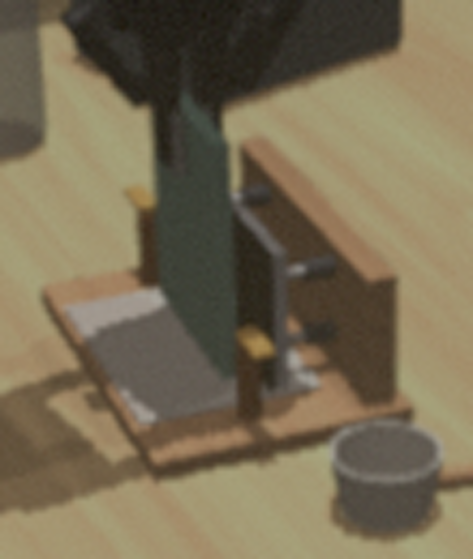

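Between the posts, with a clear gap to the fence. I'll creep down until it touches.

Emit:
move_arm(
  plan=[
    [0,0,0,0,0,0.2,-1],
    [0,0,0,0,0,0.4,-1],
    [0,0,0,0,0,0.5,-1],
    [0,0,0,0,0,0.5,-1],
  ],
)

```text
time_s: 9.95
position: [0.5009, 0.186, 0.1191]
tool_rot: [[0.063, 0.998, -0.0], [0.998, -0.063, -0.0], [-0.0, -0.0, -1.0]]
ft_force: [-0.8, 0.2, -3.5]
grip_width: 0.0089
gripper_force: 97.9
```

Emit:
move_arm(
  plan=[
    [0,0,0,0,0,0.05,-1],
    [0,0,0,0,0,0.1,-1],
    [0,0,0,0,0,0.1,-1],
  ],
)

```text
time_s: 10.25
position: [0.501, 0.186, 0.1183]
tool_rot: [[0.063, 0.998, 0.0], [0.998, -0.063, -0.0], [0.0, 0.0, -1.0]]
ft_force: [0.6, -0.4, -3.2]
grip_width: 0.0092
gripper_force: 97.9
```

Emit:
move_arm(
  plan=[
    [0,0,0,0,0,0.05,-1],
    [0,0,0,0,0,0.05,-1],
  ],
)

```text
time_s: 10.45
position: [0.501, 0.186, 0.1178]
tool_rot: [[0.063, 0.998, -0.0], [0.998, -0.063, -0.0], [-0.0, -0.0, -1.0]]
ft_force: [0.2, 0.5, -3.5]
grip_width: 0.009
gripper_force: 97.9
```

Emit:
move_arm(
  plan=[
    [0,0,0,0,0,0.05,-1],
    [0,0,0,0,0,0.05,-1],
  ],
)

```text
time_s: 10.65
position: [0.5011, 0.186, 0.1176]
tool_rot: [[0.063, 0.998, 0.001], [0.998, -0.063, 0.0], [0.0, 0.001, -1.0]]
ft_force: [0.4, 0.7, 0.2]
grip_width: 0.0089
gripper_force: 98.6
```

Emit:
move_arm(
  plan=[
    [0,0,0,0,0,0.05,-1],
    [0,0,0,0,0,0.05,-1],
  ],
)

```text
time_s: 10.85
position: [0.5013, 0.1861, 0.1176]
tool_rot: [[0.063, 0.998, 0.001], [0.998, -0.063, 0.0], [0.0, 0.001, -1.0]]
ft_force: [-1.3, 0.3, 6.2]
grip_width: 0.009
gripper_force: 99.4
```

It touched at TCP 0.1176. I'll ease up 0.7 mm and advance slowly toward the fence.

Emit:
move_arm(
  plan=[
    [0,0,0,0,0,-0.07,-1],
    [0,0,0,0,0.1,-0.07,-1],
    [0,0,0,0,0.3,-0.07,-1],
    [0,0,0,0,0.5,-0.07,-1],
    [0,0,0,0,0.6,-0.07,-1],
  ],
)

```text
time_s: 11.35
position: [0.5072, 0.1856, 0.1176]
tool_rot: [[0.063, 0.998, 0.0], [0.998, -0.063, -0.0], [0.0, 0.0, -1.0]]
ft_force: [-1.7, -0.3, 1.9]
grip_width: 0.0089
gripper_force: 98.9
```

Emit:
move_arm(
  plan=[
    [0,0,0,0,0.1,0,-1],
    [0,0,0,0,0.2,0,-1],
    [0,0,0,0,0.3,0,-1],
    [0,0,0,0,0.4,0,-1],
    [0,0,0,0,0.4,0,-1],
  ],
)

```text
time_s: 11.85
position: [0.5112, 0.1854, 0.1176]
tool_rot: [[0.063, 0.998, 0.0], [0.998, -0.063, -0.0], [0.0, 0.0, -1.0]]
ft_force: [-1.4, 0.5, 3.5]
grip_width: 0.0086
gripper_force: 99.1
```

```bash
python3 - <<'E'
from go import *
go(.5015,.1864,.119,-3.6); print(env.observe()["wrist_torque"])
E
```

```text
delta [ 0.0223 -0.0012  0.0093] [ 0.0425 -0.9726 -0.1382] pos [0.5112 0.1854 0.1176] ft [-1.3847  0.5435  3.4525] w 0.008602806887046524 t 11.85
[-0.1082  0.3266  0.017 ]
```

Emit:
move_arm(
  plan=[
    [0,0,0,0,0,-0.05,-1],
    [0,0,0,0,0.1,-0.05,-1],
    [0,0,0,0,0.2,-0.05,-1],
    [0,0,0,0,0.3,-0.05,-1],
    [0,0,0,0,0.3,-0.05,-1],
  ],
)

```text
time_s: 12.35
position: [0.514, 0.1852, 0.1177]
tool_rot: [[0.063, 0.998, -0.001], [0.998, -0.063, -0.0], [-0.0, -0.001, -1.0]]
ft_force: [-0.7, -0.5, -3.2]
grip_width: 0.0091
gripper_force: 98.1
```

```bash
python3 - <<'E'
from go import *
go(.5015,.1864,.119,-3.6); print(env.observe()["wrist_torque"])
E
```

```text
delta [-0.0313  0.0048  0.0082] [ 0.0455 -1.2525 -0.129 ] pos [0.514  0.1852 0.1177] ft [-0.7319 -0.4699 -3.1736] w 0.009060445239297756 t 12.35
[0.0233 0.0843 0.0405]
```

Emit:
move_arm(
  plan=[
    [0,0,0,0,0.1,0,-1],
    [0,0,0,0,0.2,0,-1],
    [0,0,0,0,0.3,0,-1],
    [0,0,0,0,0.3,0,-1],
  ],
)

```text
time_s: 12.75
position: [0.5165, 0.185, 0.1177]
tool_rot: [[0.062, 0.998, -0.002], [0.998, -0.062, -0.0], [-0.0, -0.002, -1.0]]
ft_force: [-2.6, 0.8, -3.1]
grip_width: 0.0089
gripper_force: 97.9
```

```bash
python3 - <<'E'
from go import *
go(.5015,.1864,.119,-3.6); print(env.observe()["wrist_torque"])
E
```

```text
delta [-0.0876  0.0144  0.0244] [ 0.0443 -1.5027 -0.1229] pos [0.5165 0.185  0.1177] ft [-2.6081  0.8424 -3.0857] w 0.008936797475252759 t 12.75
[0.0106 0.7031 0.1723]
```

In contact, with the load on the +y edge. I'll trim the yaw counter-clockwise while pushing on.

Emit:
move_arm(
  plan=[
    [0,0,-0.3,0,0.05,0,-1],
    [0,0,-0.5,0,0.1,0,-1],
    [0,0,-0.5,0,0.2,0,-1],
    [0,0,-0.5,0,0.2,0,-1],
  ],
)

```text
time_s: 13.15
position: [0.5183, 0.1849, 0.1178]
tool_rot: [[0.054, 0.999, -0.002], [0.999, -0.054, 0.0], [-0.0, -0.002, -1.0]]
ft_force: [-6.2, 0.5, -2.5]
grip_width: 0.009
gripper_force: 98.0
```

```bash
python3 - <<'E'
from go import *
go(.5015,.1864,.119,-3.6); print(env.observe()["wrist_torque"])
E
```

```text
delta [-0.1097  0.0049  0.4879] [ 0.0604 -1.6898 -0.1194] pos [0.5183 0.1849 0.1178] ft [-6.169   0.4506 -2.5203] w 0.009012139878478228 t 13.15
[-0.0436  1.1635 -0.1797]
```

Emit:
move_arm(
  plan=[
    [0,0,0.12,0,0.1,0,-1],
    [0,0,0.12,0,0.2,0,-1],
    [0,0,0.12,0,0.25,0,-1],
    [0,0,0.12,0,0.25,0,-1],
  ],
)

```text
time_s: 13.55
position: [0.5202, 0.1848, 0.1178]
tool_rot: [[0.056, 0.998, -0.003], [0.998, -0.056, -0.0], [-0.0, -0.003, -1.0]]
ft_force: [-8.4, -0.3, -1.8]
grip_width: 0.0087
gripper_force: 98.3
```

Emit:
move_arm(
  plan=[
    [0,0,0,0,0,0,-1],
  ],
)

```text
time_s: 13.65
position: [0.5201, 0.1848, 0.1178]
tool_rot: [[0.056, 0.998, -0.003], [0.998, -0.056, -0.0], [-0.0, -0.003, -1.0]]
ft_force: [-7.6, 0.1, -1.1]
grip_width: 0.0085
gripper_force: 98.3
```

```bash
python3 - <<'E'
from go import *
print(env.observe()["wrist_torque"])
p=env.get_image("side"); save(p,"s4.png"); q=env.get_image("top");save(q,"t4.png")
go(.5015,.1864,.119,-3.6); print(env.observe()["wrist_torque"])
a=cv2.resize(p["color"][120:250,220:330],None,fx=4.4,fy=4.4,interpolation=2); cv2.imwrite("pics/g.png",a[:,:,::-1])
E
```

```text
[ 0.0626  1.6251 -0.139 ]
delta [-0.1911  0.0199  0.3895] [ 0.0585 -1.8703 -0.1147] pos [0.5201 0.1848 0.1178] ft [-8.635   0.2511 -1.4842] w 0.008930762899524207 t 13.75
[-0.0069  1.6321 -0.1201]
```

View pics/g.png

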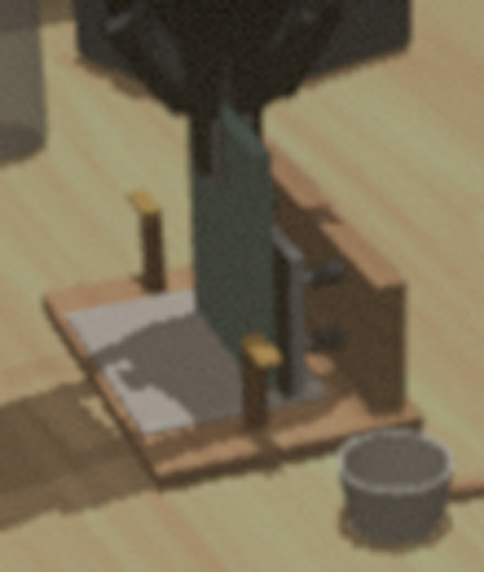

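Pressed flat at about 8.3 N. I'll make a small pitch and yaw trim (the tip lags about 0.2°) and bring the push to 10 N.

Emit:
move_arm(
  plan=[
    [-0.15,0,0.06,0,0.04,0,-1],
    [-0.3,0,0.06,0,0.08,0,-1],
    [-0.3,0,0.06,0,0.08,0,-1],
    [-0.3,0,0.06,0,0.08,0,-1],
  ],
)

```text
time_s: 14.15
position: [0.5207, 0.1847, 0.1178]
tool_rot: [[0.057, 0.998, 0.001], [0.998, -0.057, -0.0], [-0.0, 0.001, -1.0]]
ft_force: [-8.8, -0.1, -0.9]
grip_width: 0.0092
gripper_force: 98.4
```

```bash
cat > avg.py <<'E'
from go import *
L=[]
for i in range(5):
    o=env.observe(); L.append(np.r_[o["ft_force"],o["wrist_torque"]]); env.get_image("top")
m=np.mean(L,0); print(m,"copz",m[4]/m[0],"copy",m[5]/-m[0],o["position"],o["time_s"]); print(np.array(o["tool_rot"]))
E
python3 avg.py
```

```text
[-9.1824 -0.232  -0.6187 -0.0019  1.8523 -0.08  ] copz -0.20172674936906332 copy -0.008708353202646455 [0.5207 0.1848 0.1178] 14.35
[[ 0.0569  0.9984  0.0012]
 [ 0.9984 -0.0569 -0.0005]
 [-0.0004  0.0012 -1.    ]]
```

Emit:
move_arm(
  plan=[
    [0,0,0.04,0,0.04,-0.02,-1],
    [0,0,0.04,0,0.07,-0.02,-1],
    [0,0,0.04,0,0.07,-0.02,-1],
    [0,0,0.04,0,0.07,-0.02,-1],
  ],
)

```text
time_s: 14.8
position: [0.5211, 0.1847, 0.1178]
tool_rot: [[0.057, 0.998, 0.0], [0.998, -0.057, -0.001], [-0.001, 0.0, -1.0]]
ft_force: [-10.2, -0.3, -1.3]
grip_width: 0.0084
gripper_force: 98.3
```

```bash
python3 avg.py; python3 - <<'E'
from h import *
p=env.get_image("side"); save(p,"s5.png")
cv2.imwrite("pics/i.png",cv2.resize(p["color"][100:350,200:450],None,fx=2.4,fy=2.4,interpolation=2)[:,:,::-1])
E
```

```text
[-10.377   -0.3085  -1.8582   0.0144   1.9495  -0.0183] copz -0.18786325313202062 copy -0.0017648933350692484 [0.5211 0.1847 0.1178] 15.0
[[ 0.0575  0.9983  0.0005]
 [ 0.9983 -0.0575 -0.0005]
 [-0.0005  0.0005 -1.    ]]
```

View pics/i.png

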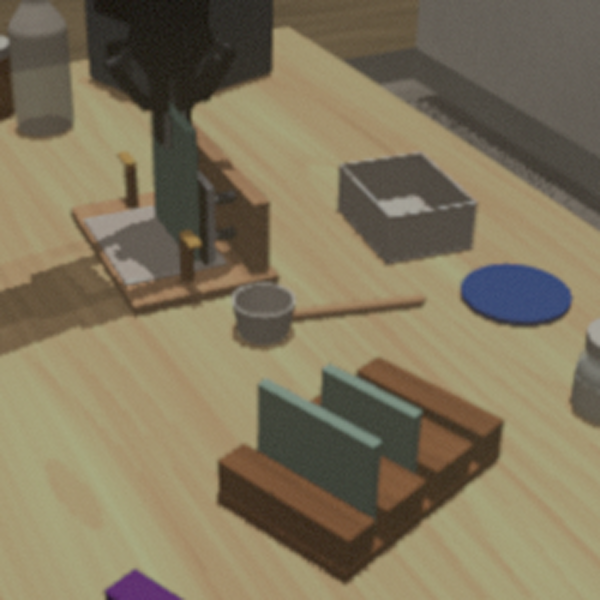

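The panel is flat on the fence, upright and resting lightly. The push is 10.4 N and the centre of pressure is centred across the width. The other panels and objects are where they were, so I'm handing in.

```bash
python3 -c "
from rig import env
print(env.close_job())"
```

```text
the job is handed in; nothing more can be done
None
```

The job is handed in: the tall panel stands upright on the jig's white sheet between the posts, resting with about 1 N, and is still gripped and pressed square against the fence at about 10 N. The other panels and objects in the final side view had not moved.

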